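# Stand the drained test-tube rack back on its feet and push it home

## Robot

A 6-joint arm with a two-finger parallel gripper is mounted at the origin on the work surface. World frame = base frame: x ahead of the robot, y to its left, z up, the work surface at z = 0. Lengths are in m, angles in degrees, forces in N, time in s.
With the tool pointing down it reaches from about 0.375 to 0.9 m from the base axis. Payload 3.1 kg.
Tool frame: the origin (TCP) lies at the very end of the fingers, on their centre line; the grasp point (between the pads) lies 19 mm behind it (grip_point_offset is the distance from the TCP to the grasp point, in m); y points along the fingers, x is the direction in which the jaws open and shut, and the axes are right-handed (so a half turn about y gives the same grasp; the last joint's range is limited). The gripper opens to 87 mm and grips with 3 to 60 N. Pads are 19 mm wide; open, the fingers measure 117 mm over their backs; the gripper's body (75 mm by 190 mm) begins 51 mm behind the grasp point.
Start: joints at [64.486, 30.224, 82.088, -0, 67.689, -10.227], TCP at [0.165, 0.603, 0.223] pointing down, gripper open.
Joint ranges: [-176.69, 176.69], [-43.24, 126.21], [12.49, 139.97], [-82, 262], [0, 151.66], [-163.58, 163.58]. Speed limits (degrees/s): [159.86, 159.86, 180, 180, 180, 180].

## Interface

Orientations are given as a 3x3 rotation matrix whose columns are the frame's x, y, z axes.
In Python, from rig import * gives the robot as it stands.
- The arm moves only by the tool send_rows, never from a script. Its argument "moves" is text: rows parted by semicolons, each of 5 numbers parted by spaces: the finger opening in mm, from 0 to 87, then the shift along the tool's x, y, z in mm, then the turn about the tool's y in degrees. In form: fingers dx dy dz yaw; .... A call has 1 to 20 rows; each row shifts and turns the commanded pose from where the row before left it, along the tool's axes as they then stand; what a row does not reach is not made up. A row lasts 1/12 s, in which the tool goes at most 41.7 mm and 7.16 degrees, less where a joint would pass 70% of its speed; a pose out of reach is approached as far as the arm can. A call is refused whole if a number of a shift passes 41.7 or a number of a turn 7.16, either way. A call with a gripper value outside its range is refused whole. The fingers move at their own pace and stop on an object; the grip force is fixed at half the most. Time passes only in rows, so rows that do not move let the fingers close. It gives the time, the measured TCP pose, the force and the opening at its end, in the units of the state.
- read_state(): the state, without advancing time (a new reading comes with each control period).
- capture(name): name is "side" or "top" or "wrist"; returns a dict with "image" (384x512x3 uint8, blue, green, red), "z_map" (384x512 float32, m along the optical axis (not along the pixel's ray), 0 where there is no reading), "mtx" (3x3 intrinsics, pixels), "origin" and "rotation" of the camera in the world; the wrist camera has in their place "tool_from_camera" (4x4, takes a point from camera to tool coordinates, whose origin is the TCP and whose axes are the tool frame's). Camera axes: x right, y up, looking along -z (the intrinsics and any distortion apply to the point x, -y, -z); pixel columns grow to the right and rows downward; lengths in m; the calibration is good to about 2 mm. A picture is of the moment at which its call begins: read the wrist's pose just before it.
- hand_in(): hands the job in, once; it reports no verdict.
Trained networks look in a picture, given as the dict that the camera call returned (one of the last four; its "shot" number tells which), for a name from the list of things; names that differ only in an ending like _2 or _b are one class to them, and where a whole thing is asked for, a point or a joint stands for the part that bears it (a point fixed in the world has none). Each returns a list of dicts, best first, with "p" (0 to 1); they miss things now and then, are a little off and sometimes report something else, mostly with a low value. They report only what shows in the picture. A call takes as long as a camera call. They do not tell look-alikes from the thing itself.
- search_frame(picture, name): "bbox" ([left, top, right, bottom] in pixels, round what is visible of it).
- masks_of(picture, name): "region" (384x512 bool, what is visible of it) and "bbox" ([left, top, right, bottom] in pixels, round what is visible of it).
- mark_of(picture, name): "pixel" ([row, column] in pixels: a listed point, or the origin of a listed thing).
The state is a dict: "time_s": time; "joint_positions": joint angles; "qvel": joint speeds; "tau": joint torques, N m; "position": TCP position; "tcp_rot": TCP orientation; "force": force on the tool from outside, world axes, zero at the start; "moment": the same for the moment, N m; "opening": opening from 0.0 (shut) to 1.0 (fully open).
Only numpy, scipy, OpenCV 4.12 (cv2) and the standard library are available. Lean on these libraries where they do the work, as an engineer would, in place of code of your own. Each camera call takes 0.05 s, during which the arm holds its last target. There are 200 camera calls.

## Task

The empty test-tube rack has been left to drain on its long side, tube holes facing the robot. With the fingertips, push it over so that it stands on its feet, then push it along the bench until its long side is flush with the front of the wooden bottle stand, its whole length in front of the stand. Only push it, never lift it, stand it on end or turn it upside down, and leave all the other things where they stand.

Things in the scene. Friction and masses are not known exactly. Their poses are not given: they have to be found in the camera images.
- rack_center (a point): Centre of the empty white plastic test-tube rack (loose): 104 mm deep (x axis), 170 mm long (y axis), 64 mm high (z axis, out of the tube holes); the point is half-way along all three. At the start it lies on a long side: z axis level, pointing roughly to the robot, x axis up; it is then 104 mm tall, 64 mm thick, the point 52 mm up. On its feet: z axis up, the point 32 mm above the bench.
- rack: The same rack, 0.18 to 0.37 kg: tiers between two end panels; axes as above, origin at the centre of its underside (feet), 32 mm from the centre point. At the start its underside faces the bottle stand. Pushed near its top edge, towards the stand, it turns about its lower far edge (the hole side rises as it does) and, past 32 degrees, falls on to its feet; pushed lower it may only slide.
- stand: Heavy fixed wooden bottle stand with a row of small dropper bottles, standing across the bench beyond the rack: block 100 mm deep (x axis, pointing away from the robot), 540 mm long (y axis), 50 mm high; bottles on it rise to 140 mm above the bench. Origin at the centre of its underside; its flat front face is 50 mm from the origin on the -x side.
- beaker: Glass beaker, 68 mm across, 92 mm high, loose, not to be disturbed; origin at the centre of its underside.
- pot: White specimen pot with a screw lid, 64 mm across, 62 mm high, loose, not to be disturbed; origin at the centre of its underside.
- coplin: Square glass staining jar with a round white lid, 52 mm wide, 98 mm high, loose, not to be disturbed; origin at the centre of its underside.
- petri: Stack of three Petri dishes, 90 mm across, 46 mm high, loose, not to be disturbed; origin at the centre of its underside.
- forceps: Steel forceps lying flat, 130 mm long (x axis), 8 mm high, loose, not to be disturbed; origin at the middle.
- slidebox: Grey closed slide box, 100 x 87 x 34 mm, loose, not to be disturbed; origin at the centre of its underside.
- rack2: A second rack of the same kind that already stands upright, with some glass tubes in it (130 mm high over the tubes), loose, not to be disturbed; origin at the centre of its underside.
Mind the look-alikes: they are no part of the job. Leave any pink or purple look-alike of the rack alone.

How it is judged:
By the outcome, as a careful person would: the job done as asked, in the order asked, and still so for the second after the job is handed in, with the robot touching nothing.
It also fails if it takes over 48 s, if anything falls off the work surface, if the arm or the gripper's body presses on something with over 40 N, if the wrist force passes 120 N, or if a joint passes its speed limit or range.

## Working session

There is one attempt and no reset: what is moved stays moved. The work goes in short steps, Python scripts to look and compute and a tool call to move; the robot and the scene stay as the last step left them, time stands still between calls to the robot, and variables do not carry over. Pictures are saved under pics/ and viewed, about 8 in all and at most 12, crops included, and the job is handed in when it is done.

Besides the shell and the picture viewer there is one more tool, called after "Call:" by a JSON object that holds its "name" and its "arguments", one argument or row to a line. send_rows: Moves the arm, as the interface text tells. Its arguments: {"type":"object","properties":{"moves":{"type":"string"}},"required":["moves"]}

```bash
mkdir -p pics; ls
cat > h.py <<'E'
from rig import *
import numpy as np, cv2
def pts(c):
    z=c["z_map"];K=np.array(c["mtx"]);v,u=np.mgrid[:384,:512]
    p=np.stack([(u-K[0,2])/K[0,0]*z,-(v-K[1,2])/K[1,1]*z,-z],-1)
    if "origin" in c: R=np.array(c["rotation"]);t=np.array(c["origin"])
    else:
        s=read_state();T=np.array(c["tool_from_camera"]);A=np.array(s["tcp_rot"])
        R=A@T[:3,:3];t=A@T[:3,3]+np.array(s["position"])
    w=p@R.T+t; w[z==0]=np.nan; return w
E
python3 - <<'E'
from h import *
s=read_state();print(s["time_s"],s["position"],np.round(s["tcp_rot"],3).tolist(),s["force"])
im=[]
for n in("top","side"):
    c=capture(n);cv2.imwrite(f"pics/{n}0.png",c["image"]);w=pts(c)
    print(n,np.round(c["origin"],2))
    for o in("rack","stand","beaker","pot","coplin","petri","forceps","slidebox"):
        for d in masks_of(c,o)[:4]:
            if d["p"]<.2: continue
            q=w[d["region"]];q=q[~np.isnan(q[:,0])]
            print(o,round(d["p"],2),np.round(d["bbox"]).tolist(),np.round(np.percentile(q,[2,50,98],axis=0),3).tolist() if len(q) else 0)
E
```

```text
pics
0.0 [0.1644211  0.60224169 0.22156293] [[0.264, -0.001, -0.965], [0.965, -0.002, 0.264], [-0.002, -1.0, 0.0]] [-0.52932662 -0.82952453 -0.63970994]
top [0.48 0.02 1.18]
rack 0.8 [234.0, 175.0, 308.0, 212.0] [[0.493, -0.102, -0.001], [0.539, -0.024, 0.083], [0.576, 0.068, 0.108]]
rack 0.68 [301.0, 254.0, 372.0, 314.0] [[0.242, -0.267, 0.002], [0.3, -0.19, 0.065], [0.36, -0.107, 0.107]]
rack 0.61 [234.0, 226.0, 274.0, 297.0] [[0.274, -0.027, -0.002], [0.341, 0.024, 0.085], [0.442, 0.069, 0.108]]
rack 0.59 [79.0, 110.0, 140.0, 181.0] [[0.57, 0.363, -0.0], [0.653, 0.417, 0.061], [0.738, 0.491, 0.132]]
stand 0.9 [174.0, 72.0, 376.0, 129.0] [[0.732, -0.273, 0.017], [0.787, -0.026, 0.051], [0.853, 0.23, 0.136]]
beaker 0.86 [150.0, 120.0, 182.0, 149.0] [[0.655, 0.238, 0.0], [0.692, 0.278, 0.045], [0.717, 0.314, 0.094]]
pot 0.98 [150.0, 169.0, 177.0, 195.0] [[0.53, 0.25, -0.001], [0.557, 0.274, 0.061], [0.586, 0.322, 0.066]]
coplin 0.68 [362.0, 147.0, 391.0, 169.0] [[0.611, -0.319, 0.003], [0.632, -0.289, 0.096], [0.659, -0.274, 0.102]]
forceps 0.66 [179.0, 201.0, 206.0, 238.0] [[0.414, 
[... 1045 characters left out ...]
.06], [0.584, 0.313, 0.064]]
petri 0.89 [294.0, 133.0, 320.0, 165.0] [[0.47, -0.326, -0.001], [0.51, -0.266, 0.044], [0.567, -0.239, 0.049]]
petri 0.35 [116.0, 102.0, 249.0, 243.0] [[0.731, -0.263, 0.006], [0.786, 0.031, 0.05], [0.855, 0.247, 0.13]]
forceps 0.61 [240.0, 257.0, 266.0, 294.0] [[0.413, 0.168, -0.001], [0.488, 0.185, 0.005], [0.515, 0.235, 0.008]]
slidebox 0.97 [292.0, 109.0, 321.0, 139.0] [[0.511, -0.486, 0.001], [0.559, -0.401, 0.033], [0.613, -0.372, 0.038]]
slidebox 0.27 [189.0, 262.0, 216.0, 298.0] [[0.53, 0.258, 0.005], [0.553, 0.291, 0.059], [0.586, 0.313, 0.064]]
slidebox 0.23 [90.0, 257.0, 178.0, 355.0] [[0.564, 0.37, 0.009], [0.637, 0.431, 0.062], [0.739, 0.485, 0.13]]
```

```bash
python3 - <<'E'
import cv2
a=cv2.imread("pics/top0.png")[60:340,70:470];cv2.imwrite("pics/t0.png",cv2.resize(a,(800,560)))
E
python3 - <<'E'
from h import *
c=capture("top");w=pts(c);x,y,z=np.moveaxis(w,-1,0)
import cv2
m=(z>.085)&(z<.115)&(x>.47)&(x<.6)&(y>-.13)&(y<.1)
r=cv2.minAreaRect((w[m][:,:2]*1000).astype(np.float32));print("rack top",r,cv2.boxPoints(r))
m=(z>.04)&(z<.056)&(x>.70)&(x<.9)&(y>-.3)&(y<.3)
r=cv2.minAreaRect((w[m][:,:2]*1000).astype(np.float32));print("stand",r,cv2.boxPoints(r))
for o in ("stand","rack_center"):print(o,[(d["p"],d["pixel"]) for d in mark_of(c,o)])
c=capture("side");w=pts(c);x,y,z=np.moveaxis(w,-1,0)
m=(z>.085)&(z<.115)&(x>.47)&(x<.6)&(y>-.13)&(y<.1)
r=cv2.minAreaRect((w[m][:,:2]*1000).astype(np.float32));print("side rack top",r,cv2.boxPoints(r))
E
```

```text
rack top ((538.963623046875, -16.08209991455078), (169.8559112548828, 63.73292541503906), 77.76263427734375) [[ 489.8197   -92.32583]
 [ 552.1045  -105.8348 ]
 [ 588.10754   60.16163]
 [ 525.82275   73.6706 ]]
stand ((776.711181640625, -2.0321044921875), (583.7632446289062, 171.1534423828125), 87.91109466552734) [[ 680.5522  -290.60046]
 [ 851.59186 -296.83905]
 [ 872.8702   286.53625]
 [ 701.8305   292.77484]]
stand [(0.6, [103.0, 276.3])]
rack_center [(0.91, [263.1, 253.6]), (0.85, [278.1, 145.7]), (0.79, [198.1, 270.5]), (0.66, [282.1, 330.3])]
side rack top ((539.899658203125, -13.938690185546875), (172.6303253173828, 65.71639251708984), 77.36446380615234) [[ 488.95593   -90.97572 ]
 [ 553.0808   -105.35109 ]
 [ 590.8434     63.098343]
 [ 526.7185     77.47371 ]]
```

View pics/t0.png

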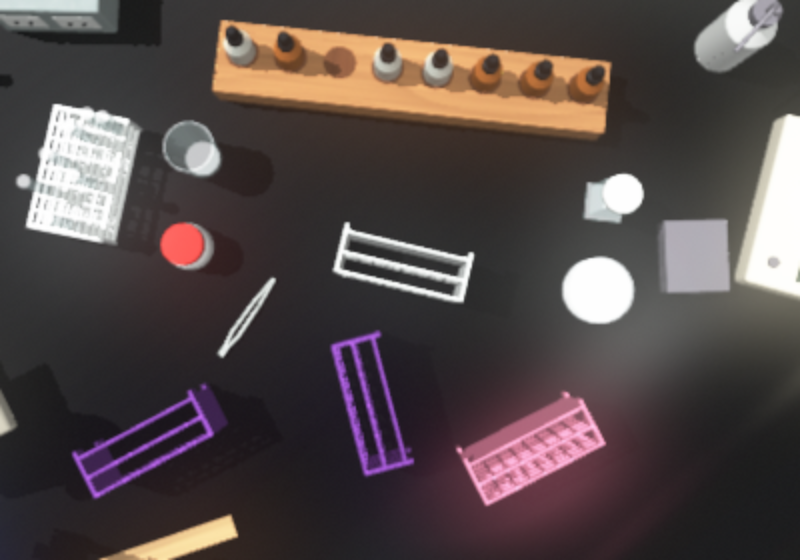

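The white rack is at crop (403,262), with its near face turned about 12° from the base axes. The stand is beyond it, and purple and pink look-alikes lie nearer the robot. I'll move to a point behind the rack's near face.

Call:
{"name": "send_rows", "arguments": {
  "moves": "87 -26.2 0 -21.8 -3; 87 -26.2 0 -21.8 0; 87 -26.2 0 -21.8 0; 87 -26.2 0 -21.8 0; 87 -26.2 0 -21.8 0; 87 -26.2 0 -21.8 0; 87 -26.2 0 -21.8 0; 87 -26.2 0 -21.8 0; 87 -26.2 0 -21.8 0; 87 -26.2 0 -21.8 0; 87 -26.2 0 -21.8 0; 87 -26.2 0 -21.8 0; 87 -26.2 0 -21.8 0; 87 -26.2 0 -21.8 0; 87 -26.2 0 -21.8 0; 87 -26.2 0 -21.8 0; 87 -26.2 0 -21.8 0; 87 -26.2 0 -21.8 0; 87 -26.2 0 -21.8 0; 87 -26.2 0 -21.8 0"
}}

```text
time_s: 2.77
position: [0.4783, -0.0044, 0.2228]
tcp_rot: [[0.213, 0.001, -0.977], [0.977, 0.0, 0.213], [0.0, -1.0, -0.001]]
force: [0.9, -0.3, -0.3]
opening: 0.997
```

Run:
```python
from h import *
s=read_state();print(s["time_s"],s["position"],np.round(s["tcp_rot"],3).tolist(),s["force"])
for n in("side",):
    c=capture(n);w=pts(c);x,y,z=np.moveaxis(w,-1,0)
    # stand front face: points between z .01 and .04
    m=(z>.012)&(z<.04)&(x>.68)&(x<.78)&(y>-.24)&(y<.22)
    q=w[m]; print(len(q)); 
    # top plane front edge: min x per y bin
    t=w[(z>.044)&(z<.055)&(x>.68)&(x<.88)&(abs(y)<.3)]
    b=np.arange(-.26,.25,.02);e=np.array([[yy+.01,np.percentile(t[(t[:,1]>yy)&(t[:,1]<yy+.02),0],3)] for yy in b if ((t[:,1]>yy)&(t[:,1]<yy+.02)).sum()>5])
    p=np.polyfit(e[:,0],e[:,1],1);print("side front edge x=a*y+b",p,np.abs(np.polyval(p,e[:,0])-e[:,1]).max(),e[[0,-1]],t[:,1].min(),t[:,1].max())
c=capture("top");w=pts(c);x,y,z=np.moveaxis(w,-1,0)
t=w[(z>.044)&(z<.055)&(x>.71)&(x<.88)&(abs(y)<.3)]
e=np.array([[yy+.01,np.percentile(t[(t[:,1]>yy)&(t[:,1]<yy+.02),0],5)] for yy in b if ((t[:,1]>yy)&(t[:,1]<yy+.02)).sum()>5])
p=np.polyfit(e[:,0],e[:,1],1);print("top front",p,np.abs(np.polyval(p,e[:,0])-e[:,1]).max(),np.percentile(t[:,1],[1,99]))
cw=capture("wrist");cv2.imwrite("pics/w1.png",cw["image"])
```

```text
2.7667 [ 0.47829667 -0.00440673  0.2227806 ] [[0.213, 0.001, -0.977], [0.977, 0.0, 0.213], [0.0, -1.0, -0.001]] [ 0.85684319 -0.27773256 -0.27233537]
674
side front edge x=a*y+b [0.05152968 0.74754883] 0.07261495641941318 [[-0.25        0.72860813]
 [ 0.25        0.6878163 ]] -0.29059873251421675 0.29977371083534604
top front [0.08727418 0.7520611 ] 0.0019559760836205253 [-0.28689825  0.24205222]
```

Call:
{"name": "send_rows", "arguments": {
  "moves": "87 0 32 0 0; 87 0 32 0 0; 87 0 32 0 0; 87 0 32 0 0; 87 0 0 -6 0; 87 0 0 -5 0; 87 0 0 -5 0; 87 0 0 -4 0; 87 0 0 -4 0; 87 0 0 -4 0; 87 0 0 -4 0"
}}

```text
time_s: 3.83
position: [0.5094, -0.0095, 0.0957]
tcp_rot: [[0.213, 0.001, -0.977], [0.977, -0.0, 0.213], [-0.0, -1.0, -0.001]]
force: [-2.3, -0.0, 1.7]
opening: 0.996
```

Run:
```python
from h import *
c=capture("side");a=c["image"][90:310,120:420];b=capture("top")["image"][60:280,170:430]
cv2.imwrite("pics/s2.png",np.hstack([cv2.resize(a,(420,308)),cv2.resize(b,(364,308))]))
```

```text
(no output)
```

View pics/s2.png

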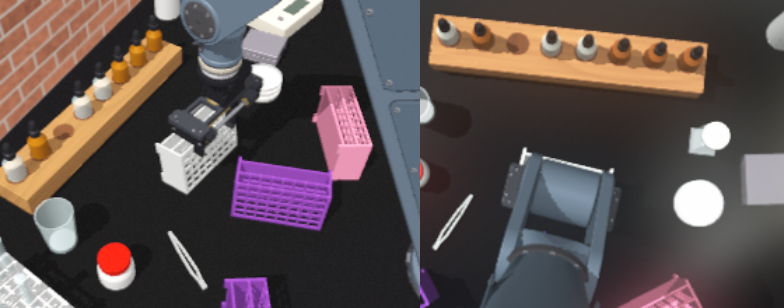

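Contact is light at about 2 N, with both fingers near the rack's top edge. I'll push it over slowly.

Call:
{"name": "send_rows", "arguments": {
  "moves": "87 0 0 -4 0; 87 0 0 -4 0; 87 0 -1 -4 0; 87 0 -1 -4 0; 87 0 -1 -4 0; 87 0 -1 -4 0"
}}

```text
time_s: 4.43
position: [0.5333, -0.0149, 0.0987]
tcp_rot: [[0.213, 0.001, -0.977], [0.977, -0.0, 0.213], [-0.0, -1.0, -0.001]]
force: [-1.4, 1.1, 0.7]
opening: 1.0
```

Run:
```python
from h import *
c=capture("side");a=c["image"][140:260,200:320]
cv2.imwrite("pics/s3.png",cv2.resize(a,(480,480)))
```

```text
(no output)
```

View pics/s3.png

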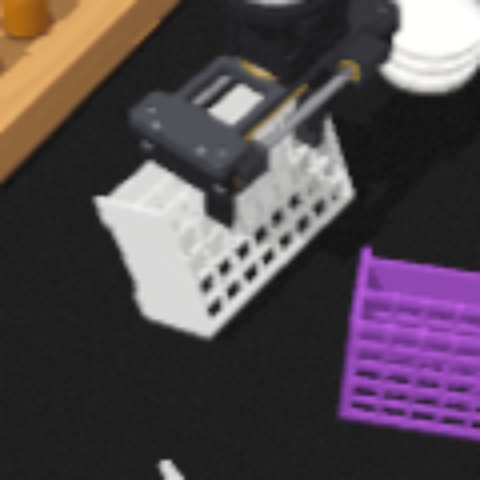

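The rack is tipping about its far lower edge, as wanted. I'll keep pushing.

Call:
{"name": "send_rows", "arguments": {
  "moves": "87 0 -1 -4 0; 87 0 -1 -4 0; 87 0 -1 -4 0; 87 0 -1 -4 0; 87 0 -1 -4 0; 87 0 -1 -4 0; 87 0 0 0 0; 87 0 0 0 0; 87 0 0 0 0"
}}

```text
time_s: 5.23
position: [0.5555, -0.0196, 0.1045]
tcp_rot: [[0.213, -0.0, -0.977], [0.977, 0.0, 0.213], [-0.0, -1.0, 0.001]]
force: [-0.7, 0.0, 0.2]
opening: 1.0
```

Run:
```python
from h import *
c=capture("side");a=c["image"][140:260,180:320]
cv2.imwrite("pics/s4.png",cv2.resize(a,(560,480)))
w=pts(c);
for d in masks_of(c,"rack")[:4]:
    q=w[d["region"]];q=q[~np.isnan(q[:,0])];print(d["p"],np.round(np.percentile(q,[2,50,98],axis=0),3).tolist())
```

```text
0.88 [[0.564, 0.369, 0.009], [0.638, 0.43, 0.062], [0.739, 0.485, 0.13]]
0.86 [[0.239, -0.269, 0.001], [0.297, -0.17, 0.072], [0.364, -0.099, 0.105]]
0.79 [[0.546, -0.115, 0.002], [0.605, 0.006, 0.053], [0.678, 0.061, 0.092]]
0.61 [[0.274, -0.018, -0.001], [0.353, 0.03, 0.072], [0.435, 0.073, 0.105]]
```

View pics/s4.png

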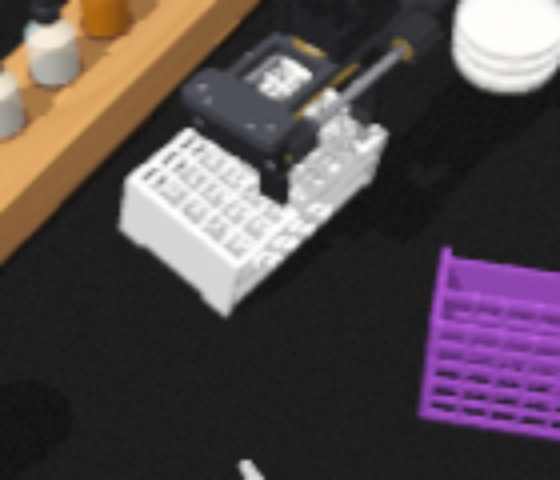

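The rack is now on its feet. I'll back off and measure it before lowering.

Call:
{"name": "send_rows", "arguments": {
  "moves": "87 0 0 15 0; 87 0 0 15 0; 87 0 0 15 0; 87 0 0 0 -7; 87 0 0 0 0"
}}

```text
time_s: 5.75
position: [0.5106, -0.0098, 0.1046]
tcp_rot: [[0.09, -0.001, -0.996], [0.996, 0.0, 0.09], [0.0, -1.0, 0.001]]
force: [0.4, -0.4, -0.9]
opening: 1.001
```

```bash
cat >> h.py <<'E'
def meas():
    for n in("side","top"):
        c=capture(n);w=pts(c);x,y,z=np.moveaxis(w,-1,0)
        hsv=cv2.cvtColor(c["image"],cv2.COLOR_BGR2HSV)
        m=(z>.054)&(z<.074)&(x>.53)&(x<.76)&(y>-.17)&(y<.12)&(hsv[...,1]<60)&(hsv[...,2]>110)
        r=cv2.minAreaRect((w[m][:,:2]*1000).astype(np.float32));b=cv2.boxPoints(r)
        print(n,"rack",np.round(r[0]),np.round(r[1]),round(r[2],1),"front gap(mm) of corners",np.round((752+.0873*b[:,1]-b[:,0])*.996),"zmed",np.round(np.nanpercentile(w[m][:,2],[50,95]),3));print(np.round(b).tolist())
E
python3 -c "
from h import *
meas()"
```

```text
side rack [624. -34.] [174. 106.] 77.9 front gap(mm) of corners [188.  82.  61. 166.] zmed [0.063 0.066]
[[554.0, -108.0], [658.0, -131.0], [695.0, 40.0], [591.0, 62.0]]
top rack [624. -34.] [170. 105.] 77.6 front gap(mm) of corners [188.  84.  62. 166.] zmed [0.064 0.068]
[[554.0, -106.0], [657.0, -129.0], [693.0, 37.0], [591.0, 60.0]]
```

Call:
{"name": "send_rows", "arguments": {
  "moves": "87 -7 20 0 0; 87 -7 24 0 0; 87 0 22 0 0; 87 0 0 -10 0; 87 0 0 -10 0; 87 0 0 -8 0; 87 0 0 -6 0; 87 0 0 -6 0; 87 0 0 -6 0; 87 0 0 -6 0; 87 0 0 -6 0; 87 0 0 -6 0; 87 0 0 -6 0; 87 0 0 -6 0; 87 0 0 -6 0; 87 0 0 -6 0; 87 0 0 -6 0; 87 0 0 -6 0; 87 0 0 0 0"
}}

```text
time_s: 7.43
position: [0.6125, -0.0336, 0.0387]
tcp_rot: [[0.092, 0.004, -0.996], [0.996, -0.001, 0.092], [-0.0, -1.0, -0.004]]
force: [0.6, 0.2, -0.1]
opening: 1.0
```

Run:
```python
from h import *
meas()
c=capture("side");a=c["image"][100:260,140:320]
cv2.imwrite("pics/s5.png",cv2.resize(a,(630,560)))
```

```text
side rack [668. -30.] [173. 125.] 84.6 front gap(mm) of corners [144.  19.  18. 143.] zmed [0.063 0.066]
[[598.0, -110.0], [723.0, -122.0], [739.0, 50.0], [614.0, 62.0]]
top rack [679. -33.] [170. 100.] 84.7 front gap(mm) of corners [120.  20.  19. 119.] zmed [0.065 0.068]
[[622.0, -113.0], [721.0, -122.0], [737.0, 47.0], [637.0, 56.0]]
```

View pics/s5.png

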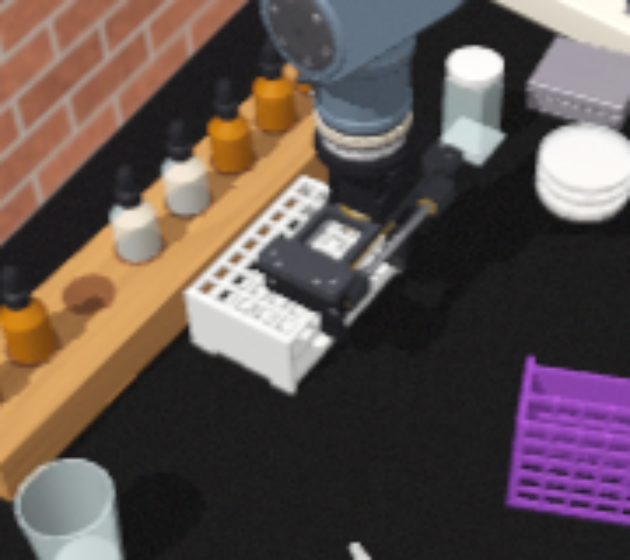

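The rack is upright and parallel to the stand, with a gap of about 18 mm. I'll close it slowly.

Call:
{"name": "send_rows", "arguments": {
  "moves": "87 0 0 -4 0; 87 0 0 -4 0; 87 0 0 -3 0; 87 0 0 -2 0; 87 0 0 -1 0; 87 0 0 0 0"
}}

```text
time_s: 8.08
position: [0.6244, -0.0346, 0.0384]
tcp_rot: [[0.092, 0.0, -0.996], [0.996, -0.0, 0.092], [-0.0, -1.0, -0.0]]
force: [-0.1, 0.8, -0.6]
opening: 1.003
```

Call:
{"name": "send_rows", "arguments": {
  "moves": "87 0 0 -1 0; 87 0 0 -1 0; 87 0 0 0 0"
}}

```text
time_s: 8.33
position: [0.6262, -0.0347, 0.0385]
tcp_rot: [[0.092, 0.0, -0.996], [0.996, 0.0, 0.092], [0.0, -1.0, -0.0]]
force: [-1.6, 0.7, -1.3]
opening: 0.996
```

Call:
{"name": "send_rows", "arguments": {
  "moves": "87 0 0 -1 0; 87 0 0 0 0"
}}

```text
time_s: 8.5
position: [0.6272, -0.0349, 0.0385]
tcp_rot: [[0.092, 0.0, -0.996], [0.996, 0.0, 0.092], [0.0, -1.0, -0.0]]
force: [-0.9, -0.0, -1.6]
opening: 1.0
```

Call:
{"name": "send_rows", "arguments": {
  "moves": "87 0 0 -1 0; 87 0 0 -1 0; 87 0 0 0 0"
}}

```text
time_s: 8.75
position: [0.6294, -0.0351, 0.0386]
tcp_rot: [[0.092, 0.001, -0.996], [0.996, -0.0, 0.092], [-0.0, -1.0, -0.001]]
force: [-1.2, -0.3, -0.7]
opening: 1.004
```

Call:
{"name": "send_rows", "arguments": {
  "moves": "87 0 0 -1 0; 87 0 0 0 0"
}}

```text
time_s: 8.92
position: [0.6303, -0.0352, 0.0386]
tcp_rot: [[0.092, 0.0, -0.996], [0.996, -0.0, 0.092], [-0.0, -1.0, -0.0]]
force: [-0.9, 0.6, -0.4]
opening: 0.998
```

Call:
{"name": "send_rows", "arguments": {
  "moves": "87 0 0 -1 0; 87 0 0 0 0"
}}

```text
time_s: 9.08
position: [0.6303, -0.0352, 0.0385]
tcp_rot: [[0.092, -0.002, -0.996], [0.996, 0.0, 0.092], [-0.0, -1.0, 0.002]]
force: [-3.9, 0.3, 1.9]
opening: 1.001
```

```bash
python3 -c "
from h import *
meas()"
```

```text
side rack [686. -31.] [173. 125.] 85.1 front gap(mm) of corners [125.   0.   0. 126.] zmed [0.063 0.066]
[[616.0, -112.0], [741.0, -122.0], [756.0, 50.0], [631.0, 60.0]]
top rack [716. -36.] [169.  61.] 85.1 front gap(mm) of corners [63.  2.  3. 64.] zmed [0.064 0.068]
[[678.0, -118.0], [739.0, -123.0], [753.0, 46.0], [692.0, 51.0]]
```

Force is rising and the TCP has stopped, so the rack is touching the stand. I'll seat it a little more firmly.

Call:
{"name": "send_rows", "arguments": {
  "moves": "87 0 0 -1 0; 87 0 0 0 0"
}}

```text
time_s: 9.35
position: [0.6303, -0.0352, 0.0385]
tcp_rot: [[0.092, -0.004, -0.996], [0.996, 0.0, 0.092], [-0.0, -1.0, 0.004]]
force: [-5.1, 0.1, 2.8]
opening: 1.002
```

Call:
{"name": "send_rows", "arguments": {
  "moves": "87 0 0 -1 0; 87 0 0 0 0; 87 0 0 0 0"
}}

```text
time_s: 9.6
position: [0.6304, -0.0352, 0.0385]
tcp_rot: [[0.092, -0.006, -0.996], [0.996, 0.0, 0.092], [-0.0, -1.0, 0.006]]
force: [-7.6, -2.2, 4.4]
opening: 1.0
```

The contact is firm. I'll retract straight back, then go up.

Call:
{"name": "send_rows", "arguments": {
  "moves": "87 0 0 2 0; 87 0 0 3 0; 87 0 0 6 0; 87 0 0 15 0; 87 0 0 20 0; 87 0 -30 15 0; 87 0 -40 0 0; 87 0 -40 0 0; 87 0 -40 0 0; 87 0 0 40 0; 87 0 0 40 0; 87 0 0 30 0; 87 0 0 0 0"
}}

```text
time_s: 10.68
position: [0.4551, -0.0175, 0.1883]
tcp_rot: [[0.092, -0.007, -0.996], [0.996, 0.002, 0.092], [0.002, -1.0, 0.007]]
force: [-1.1, 0.5, -0.3]
opening: 0.999
```

Run:
```python
from h import *
meas()
c=capture("top");cv2.imwrite("pics/e1.png",cv2.resize(c["image"][60:340,70:470],(800,560)))
w=pts(c)
for o in("stand","beaker","pot","coplin","petri","forceps","slidebox","rack"):
    for d in masks_of(c,o)[:4]:
        q=w[d["region"]];q=q[~np.isnan(q[:,0])];print(o,round(d["p"],2),np.round(np.percentile(q,[2,98],axis=0),3).tolist())
c=capture("side");cv2.imwrite("pics/e2.png",cv2.resize(c["image"][90:250,100:300],(750,600)))
```

```text
side rack [695. -34.] [175. 107.] 84.7 front gap(mm) of corners [107.   1.  -0. 106.] zmed [0.063 0.066]
[[634.0, -116.0], [740.0, -126.0], [757.0, 49.0], [650.0, 59.0]]
top rack [694. -34.] [170. 105.] 84.9 front gap(mm) of corners [107.   2.   2. 107.] zmed [0.065 0.068]
[[634.0, -114.0], [739.0, -124.0], [754.0, 46.0], [650.0, 55.0]]
stand 0.74 [[0.731, -0.278, 0.017], [0.855, 0.235, 0.136]]
stand 0.2 [[0.568, 0.364, 0.002], [0.736, 0.484, 0.132]]
beaker 0.6 [[0.655, 0.238, -0.001], [0.719, 0.301, 0.095]]
beaker 0.32 [[0.57, 0.364, 0.006], [0.735, 0.484, 0.132]]
pot 0.69 [[0.532, 0.251, 0.006], [0.587, 0.308, 0.067]]
coplin 0.6 [[0.609, -0.326, -0.0], [0.659, -0.274, 0.102]]
petri 0.64 [[0.471, -0.325, 0.015], [0.552, -0.242, 0.051]]
forceps 0.68 [[0.413, 0.165, -0.001], [0.513, 0.232, 0.012]]
slidebox 0.59 [[0.512, -0.46, 0.008], [0.608, -0.376, 0.039]]
rack 0.87 [[0.57, 0.363, 0.003], [0.733, 0.483, 0.132]]
rack 0.78 [[0.332, 0.018, -0.001], [0.399, 0.051, 0.108]]
rack 0.74 [[0.638, -0.117, 0.007], [0.75, 0.049, 0.068]]
rack 0.73 [[0.242, -0.267, 0.003], [0.36, -0.121, 0.107]]
```

View pics/e1.png

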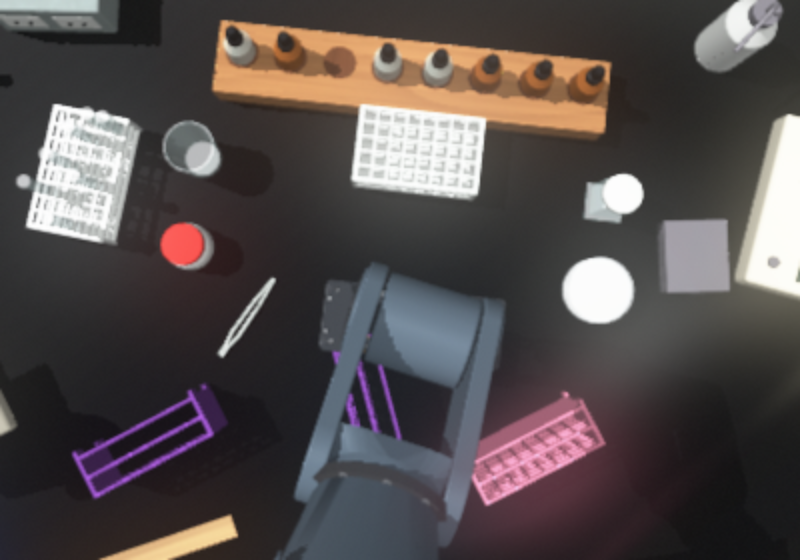

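View pics/e2.png

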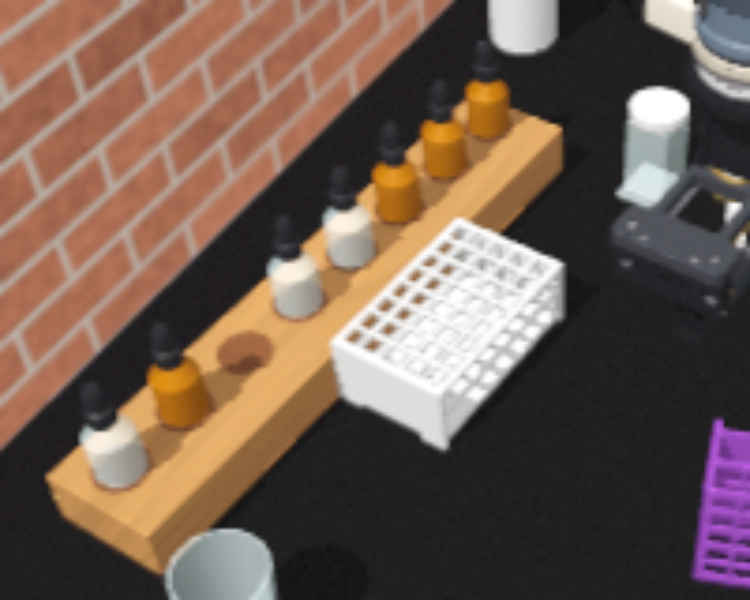

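The rack stands on its feet, flush with the stand's front. Nothing else has moved.

```bash
python3 -c "
from rig import *
print(hand_in())"
```

```text
the job is handed in; nothing more can be done
None
```

The job is done and handed in. I tipped the rack onto its feet with the open fingertips near its top edge. Then I backed off, lowered the fingers and pushed it along the bench until it pressed against the stand at about 8 N. I retracted clear at about 10.7 s.

**Last checks:**
- **Flush with the stand:** both front corners measured 0 to 2 mm from the stand front. That is within the camera and edge-fit error, and the push had stopped firmly against the stand. The rack is parallel to the stand to within about 0.5°.
- **Upright:** the top of the rack is at about 64 mm, as it should be on its feet.
- **In front of the stand:** the rack spans y from about -0.12 to 0.06 m. The stand runs from about -0.28 to 0.24 m, so the rack's whole length is in front of it.
- **Other things:** everything I measured before and after agrees to a few mm, apart from the beaker's and pot's left edges (off by 13 to 14 mm, probably the mask). The final pictures show both where they were at the start. The arm partly hid one purple rack in the last top view, but the side view showed nothing disturbed.

No check failed. During the push, the fingers hid part of the rack and the cameras disagreed on its depth. They agreed again once the arm was clear.

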